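Stack the swivel foot: washer, then bushing over the spacer

ROBOT

A 6-joint arm with a two-finger parallel gripper is mounted at the origin on a cart in front of the work surface, level with it; the furniture and walls round the work are solid. World frame = base frame: x ahead of the robot, y to its left, z up, the work surface at z = 0. Lengths are in m, angles in rad, forces in N, time in s.
With the tool pointing down it reaches from about 0.35 to 0.775 m from the base axis. Payload 7.3 kg.
Tool frame: the origin (TCP) lies at the very end of the fingers, on their centre line; the grasp point (between the pads) lies 19 mm behind it; z points along the fingers, y is the line along which they close (so a half turn about z gives the same grasp; the last joint's range is limited). The gripper opens to 92 mm and grips with 3 to 60 N. Pads are 19 mm wide; open, the fingers measure 130 mm over their backs; the gripper's body (75 mm by 190 mm) begins 47 mm behind the grasp point.
Start: joints at [1.163, 0.342, 1.524, -0, 1.275, -0.146], TCP at [0.136, 0.507, 0.227] pointing down, gripper open.
Joint ranges: [-2.53, 2.53], [-0.77, 2.02], [0.04, 2.7], [-1, 4.14], [0.28, 2.66], [-3.11, 3.11]. Speed limits (rad/s): [2.57, 2.57, 3.14, 3.14, 3.14, 3.14].

INTERFACE

Orientations are given as [roll, pitch, yaw] about the fixed x, y, z axes, in that order (R = Rz(yaw) Ry(pitch) Rx(roll)).
In Python, from cell import * gives the robot as it stands.
- The arm moves only by the tool step_arm, never from a script. Its argument "commands" is a list of rows, each a list of 7 numbers: the opening, from 0 (shut) to 1 (fully open), then the shift along the world's x, y, z in cm, then the turn, a rotation vector about the world's x, y, z in rad. A call has 1 to 5 rows; each row is the pose to reach, as a shift and turn from the pose commanded when the call began; what a row does not reach only later rows make up. A row lasts 1/12 s, in which the tool goes at most 41.7 mm and 7.16 degrees, less where a joint would pass 70% of its speed; a pose out of reach is approached as far as the arm can. A call with a gripper value outside its range is refused whole. The fingers move at their own pace and stop on an object; "grip_force" is the grip in N (left out, the last holds). Time passes only in rows, so rows that repeat a pose let the fingers close. It gives the time, the measured TCP pose, the force, the opening and the grip force at its end, in the units of the state.
- observe(): the state, without advancing time (a new reading comes with each control period).
- read_camera(name): name is "scene" or "top" or "wrist"; returns the picture (384x512x3 uint8, red, green, blue); there is no depth.
- camera_model(name): a dict with "vfov" (degrees; the focal length in pixels is half the picture's height over the tangent of half this angle, whatever the lens; pixels are square), "cx", "cy" (the principal point, pixels), "world_to_cam" (4x4, takes a point from world to camera coordinates). Camera axes: x right, y up, looking along -z (the intrinsics and any distortion apply to the point x, -y, -z); pixel columns grow to the right and rows downward; lengths in m; the calibration is good to about 2 mm. The wrist camera is an equidistant fisheye: a pixel r from the principal point sees the ray r / f radians off the axis. A picture is of the moment at which its call begins: read the wrist's pose just before it. camera_model takes no time and is no camera call; for the wrist camera it gives the pose at the moment of the call.
- hand_in(): hands the job in; it is judged then, once.
The state is a dict: "time": time; "qpos": joint angles; "qvel": joint speeds; "joint_efforts": joint torques, N m; "tool_pos": TCP position; "tool_rot": TCP orientation; "contact_force": force on the tool from outside, world axes, zero at the start; "torque": the same for the moment, N m; "opening": finger opening in m; "grip_force": force on a finger pad.
Only numpy, scipy, OpenCV 4.12 (cv2) and the standard library are available. Lean on these libraries where they do the work, as an engineer would, in place of code of your own. Each camera call takes 0.05 s, during which the arm holds its last target. There are 200 camera calls.

TASK

The spacer is already on the upright stud of the sharps-bin swivel foot. Thread the large flat washer onto the stud so that it lies flat on the spacer, then thread the tall black bushing on top of the washer so that it sits down upright, and let go. Leave the small washer where it is: it is the wrong size.

Things in the scene. Friction and masses are not known exactly. Their poses are not given: they have to be found in the camera images.
- seat (a point): Top face of the spacer on the stud's axis, 30 mm above the 10 mm thick grey mat that all parts lie on; z up. The foot, fixed: grey plate 90 x 90 x 10 mm with four corner screws (5 mm proud); on its centre a spacer 40 mm in diameter, 20 mm tall, already fitted, immovable; through it an upright steel stud 12 mm in diameter, its tip 56 mm above this point, the last 12 mm tapering to 4 mm.
- washer_center (a point): Centre of the large washer (in its hole, half-way up): a loose flat steel ring, 56 mm outside diameter, 28 mm hole, 10 mm thick, 70 g, lying flat on the mat; z is its axis. Grip it across its outside. On the stud it has 8 mm of play to each side.
- bushing_center (a point): Centre of the bushing (in its hole, half-way up): a loose plain black plastic tube standing on end on the mat, 44 mm outside diameter, 28 mm hole, 30 mm tall, 50 g; z is its axis; both ends are alike. Grip it across its outside.
- small_washer_center (a point): Centre of the small washer, a loose steel ring 32 mm outside diameter, 8 mm hole, 6 mm thick, lying flat on the mat; it does not fit the stud and is to be left alone.
There are look-alikes about, which are no part of the job. Leave any red look-alike of the part that bears bushing_center alone. Leave any orange look-alike of the part that bears washer_center alone.

How it is judged:
By the outcome, as a careful person would: the job done as asked, in the order asked, and still so for the second after the job is handed in, with the robot touching nothing.
It also fails if it takes over 53 s, if anything falls off the work surface, if the arm or the gripper's body presses on something with over 40 N, if the wrist force passes 120 N, or if a joint passes its speed limit or range.

## Working session

There is one attempt and no reset: what is moved stays moved. The work goes in short steps, Python scripts to look and compute and a tool call to move; the robot and the scene stay as the last step left them, time stands still between calls to the robot, and variables do not carry over. Pictures are saved under pics/ and viewed, at most 13 in all, crops included, and the job is handed in when it is done.

Besides the shell and the picture viewer there is one more tool, called after "Request:" in YAML: its name, and indented under it one key for each argument. step_arm: Moves the arm, as the interface text tells. Its arguments: {"type":"object","properties":{"commands":{"type":"array"},"grip_force":{"type":"number"}},"required":["commands"]}

```bash
mkdir -p pics
python3 - <<'E'
from cell import *
import cv2,numpy as np
s=observe();print(s['time'],s['tool_pos'],s['tool_rot'],s['opening'])
for n in ("scene","top"):
    im=read_camera(n);cv2.imwrite(f'pics/{n}0.png',im[:,:,::-1]);m=camera_model(n);print(n,m)
E
```

```text
0.0 [0.13569098 0.50676144 0.22605873] [-3.14011852e+00 -2.47054113e-04  2.87977553e+00] 0.09176115918888912
scene {'vfov': 53.530756952092105, 'cx': 250.62281850634375, 'cy': 189.359355396373, 'world_to_cam': array([[ 0.66046634, -0.75085272, -0.002099  , -0.31092352],
       [ 0.42886631,  0.37494254,  0.82188307, -0.30070452],
       [-0.61632613, -0.5437263 ,  0.56965237, -0.91076253],
       [ 0.        ,  0.        ,  0.        ,  1.        ]])}
top {'vfov': 43.29299658963593, 'cx': 256.00439706432985, 'cy': 190.3163702964314, 'world_to_cam': array([[ 0.02296125, -0.99972518, -0.00472742,  0.03500972],
       [ 0.98358578,  0.02174353,  0.17912631, -0.52665103],
       [-0.17897429, -0.00876279,  0.98381473, -1.51912092],
       [ 0.        ,  0.        ,  0.        ,  1.        ]])}
```

View pics/top0.png

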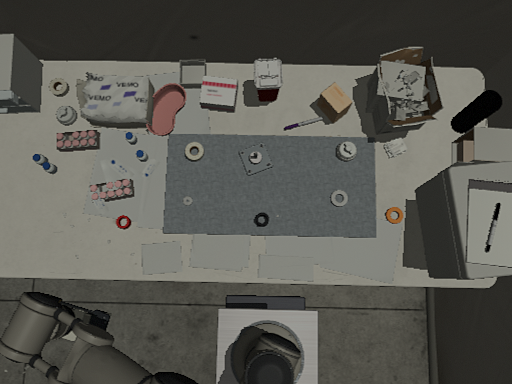

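View pics/scene0.png

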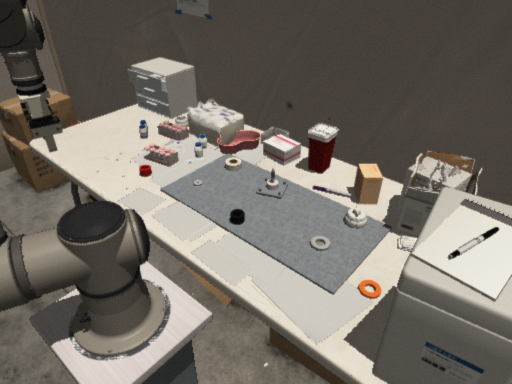

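Top view: black bushing at about (262,219), foot at (255,157), grey flat washer at (339,198), small washer at (187,201). The beige ring at (194,151) is taller, like a tape roll. The red (123,222) and orange (394,215) look-alikes are off the mat. Next I'll measure.

```bash
cat > h.py <<'E'
from cell import *
import cv2,numpy as np
def ray(m,u,v,fish=False,H=384):
    f=H/2/np.tan(np.radians(m['vfov'])/2)
    x,y=(u-m['cx']),(v-m['cy'])
    if fish:
        r=np.hypot(x,y);t=r/f;d=np.array([x/r*np.sin(t),-y/r*np.sin(t),-np.cos(t)]) if r>0 else np.array([0,0,-1.])
    else: d=np.array([x/f,-y/f,-1])
    W=m['world_to_cam'];R=W[:3,:3]
    return -R.T@W[:3,3],R.T@d
def on(m,u,v,z,fish=False):
    c,d=ray(m,u,v,fish);return c+d*(z-c[2])/d[2]
E
python3 - <<'E'
from h import *
im=cv2.imread('pics/top0.png');m=camera_model('top')
for n,u,v,z in(("bush",262,219,.04),("wash",339,198,.02),("tape",194,151,.02),("plate",255,158,.02),("tip",253.5,155,.09)):print(n,on(m,u,v,z).round(3))
# blobs vs mat
g=cv2.cvtColor(im,cv2.COLOR_BGR2GRAY).astype(int)
for n,(u,v),f,z in(("bush",(262,219),lambda g:g<45,.04),("wash",(339,198),lambda g:g>125,.02)):
    w=g[v-14:v+15,u-14:u+15];k=f(w).astype(np.uint8)
    c=max(cv2.findContours(k,0,2)[0],key=cv2.contourArea);(a,b),r=cv2.minEnclosingCircle(c)
    print(n,a+u-14,b+v-14,r,on(m,a+u-14,b+v-14,z).round(4))
c=np.hstack([cv2.resize(im[120:240,230:380],None,fx=5,fy=5,interpolation=cv2.INTER_CUBIC)])
cv2.imwrite('pics/crop.png',c)
E
```

```text
bush [0.434 0.025 0.04 ]
wash [ 0.511 -0.226  0.02 ]
tape [0.66  0.258 0.02 ]
plate [0.64  0.053 0.02 ]
tip [0.632 0.057 0.09 ]
bush 261.17123317718506 219.74657535552979 7.517047882080078 [0.4312 0.0281 0.04  ]
wash 339.31818199157715 197.68181800842285 7.794196128845215 [ 0.5122 -0.2271  0.02  ]
```

View pics/crop.png

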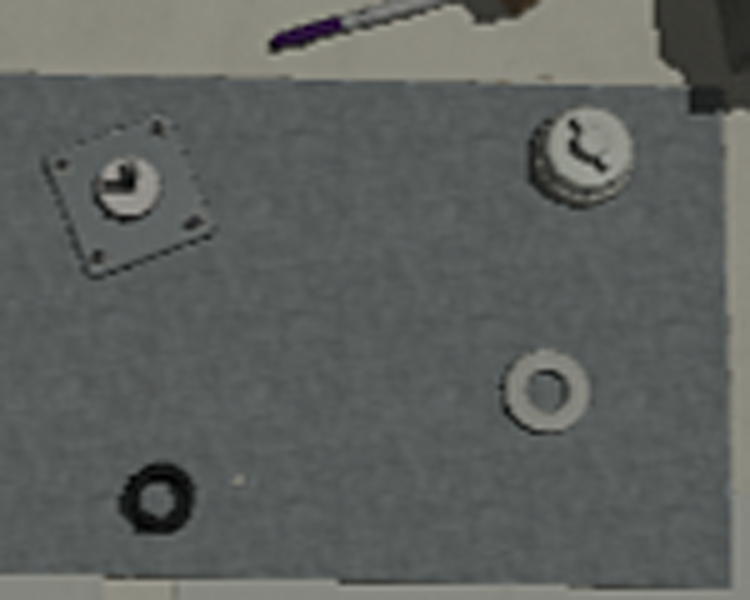

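Request:
step_arm:
  commands:
    - [1,3.1,-2.6,0,0,0,0]
    - [1,6.2,-5.2,0,0,0,0]
    - [1,9.3,-7.8,0,0,0,0]
    - [1,12.4,-10.4,0,0,0,0]
    - [1,15.5,-13,0,0,0,0]

```text
time: 0.52
tool_pos: [0.2917, 0.3757, 0.2265]
tool_rot: [-3.141, -0.0, 2.88]
contact_force: [0.4, 0.7, -0.0]
opening: 0.0918
grip_force: 0.0
```

Request:
step_arm:
  commands:
    - [1,3.1,-2.6,0,0,0,0]
    - [1,6.2,-5.2,0,0,0,0]
    - [1,9.3,-7.8,0,0,0,0]
    - [1,12.4,-10.4,0,0,0,0]
    - [1,15.5,-13,0,0,0,0]

```text
time: 0.93
tool_pos: [0.4469, 0.2454, 0.2265]
tool_rot: [-3.141, -0.0, 2.88]
contact_force: [0.8, 0.1, 0.3]
opening: 0.0919
grip_force: 0.0
```

Request:
step_arm:
  commands:
    - [1,1,-4,0,0,0,0]
    - [1,2,-8,0,0,0,0]
    - [1,3,-12,0,0,0,0]
    - [1,4,-16,0,0,0,0]
    - [1,5,-20,0,0,0,0]

```text
time: 1.35
tool_pos: [0.4958, 0.0451, 0.2265]
tool_rot: [3.142, -0.001, 2.88]
contact_force: [0.0, 0.1, -0.2]
opening: 0.0917
grip_force: 0.0
```

Run:
```python
from h import *
m=camera_model('wrist');im=read_camera('wrist');cv2.imwrite('pics/w1.png',im[:,:,::-1]);np.save('w1.npy',m)
W=m['world_to_cam'];print((-W[:3,:3].T@W[:3,3]).round(3),m['vfov'])
t=camera_model('top');print(on(t,255.2,157.4,.04))
```

```text
[0.43  0.062 0.385] 65.70646984690485
[0.63728616 0.05211865 0.04      ]
```

View pics/w1.png

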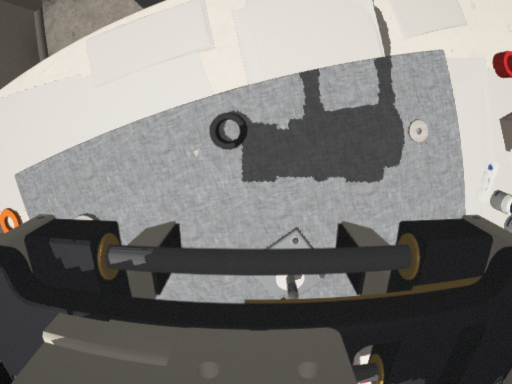

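Request:
step_arm:
  commands:
    - [1,0.2,-4,0,0,0,0]
    - [1,0.4,-8,0,0,0,0]
    - [1,0.6,-12,0,0,0,0]
    - [1,0.8,-16,0,0,0,0]
    - [1,1,-20,0,0,0,0]

```text
time: 1.82
tool_pos: [0.5055, -0.1544, 0.2265]
tool_rot: [3.141, -0.001, 2.88]
contact_force: [0.4, 0.7, 0.3]
opening: 0.0917
grip_force: 0.0
```

Wrist view: bushing ring at about (228,130), small washer at (419,131), and the foot partly hidden behind the gripper near (290,270). I'll move so the washer sits under the wrist camera.

Request:
step_arm:
  commands:
    - [1,3.5,-2,-1,0,0,0]
    - [1,7,-4,-2,0,0,0]
    - [1,7,-7.5,-4,0,0,0]
    - [1,7,-8,-4,0,0,0]

```text
time: 2.15
tool_pos: [0.575, -0.2365, 0.1815]
tool_rot: [-3.141, -0.006, 2.877]
contact_force: [-1.6, 0.0, -0.7]
opening: 0.0915
grip_force: 0.0
```

Run:
```python
from h import *
m=camera_model('wrist');im=read_camera('wrist');cv2.imwrite('pics/w2.png',im[:,:,::-1])
f=192/np.tan(np.radians(m['vfov'])/2)
W=m['world_to_cam']
def proj(p):
    q=W[:3,:3]@p+W[:3,3];t=np.arctan2(np.hypot(q[0],q[1]),-q[2]);a=np.arctan2(-q[1],q[0]);return m['cx']+f*t*np.cos(a),m['cy']+f*t*np.sin(a)
print('expect',proj(np.array([.512,-.227,.02])))
g=cv2.cvtColor(im,cv2.COLOR_RGB2GRAY);k=cv2.morphologyEx((g>125).astype(np.uint8),2,np.ones((3,3)))
for c in cv2.findContours(k,1,2)[0]:
    (a,b),r=cv2.minEnclosingCircle(c)
    if cv2.contourArea(c)>.7*np.pi*r*r and r>8: print(a,b,r,on(m,a,b,.02,True).round(4))
m1=np.load('w1.npy',allow_pickle=True).item();i1=cv2.imread('pics/w1.png')
k=(cv2.cvtColor(i1,6)<50).astype(np.uint8)[100:165,200:242]
for c in cv2.findContours(k,1,2)[0]:
    (a,b),r=cv2.minEnclosingCircle(c)
    if r>5: print('bush',a+200,b+100,r,on(m1,a+200,b+100,.04,True).round(4),on(m1,a+200,b+100,.01,True).round(4))
```

```text
expect (np.float64(252.01837859037903), np.float64(123.38144843384843))
bush 229.1875 132.359375 15.24729061126709 [0.4369 0.0256 0.04  ] [0.4376 0.0224 0.01  ]
bush 237.0 116.0 5.000100135803223 [0.421  0.0394 0.04  ] [0.4203 0.0374 0.01  ]
```

View pics/w2.png

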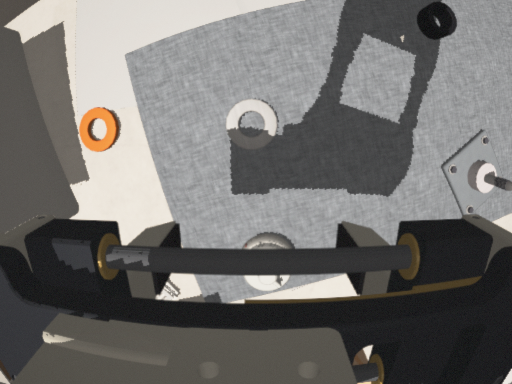

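The washer is at about (252,124), half in shadow, and matches the predicted pixel (252,123), so its position (0.512, -0.227) is confirmed. The spacer top is at about (484,178) and the bushing at about (437,20).

Request:
step_arm:
  commands:
    - [1,-2.5,0.4,-2,0,0,0]
    - [1,-5,0.8,-4,0,0,0]
    - [1,-6.3,0.9,-7,0,0,0]
    - [1,-6.3,0.9,-10,0,0,0]
    - [1,-6.3,0.9,-12,0,0,0]

```text
time: 2.62
tool_pos: [0.5112, -0.2222, 0.0654]
tool_rot: [3.141, -0.002, 2.88]
contact_force: [0.2, -0.3, 0.2]
opening: 0.0916
grip_force: 0.0
```

Run:
```python
from h import *
s=observe();print(s['tool_pos'],s['tool_rot'])
# stud via top+scene: spacer top; also bushing 
t=camera_model('top');sc=camera_model('scene')
im=cv2.imread('pics/scene0.png')
cv2.imwrite('pics/sc.png',cv2.resize(im[160:260,210:345],None,fx=5,fy=5,interpolation=cv2.INTER_CUBIC))
```

```text
[ 0.51120315 -0.22215121  0.06540895] [ 3.14060194e+00 -1.99701077e-03  2.87961081e+00]
```

View pics/sc.png

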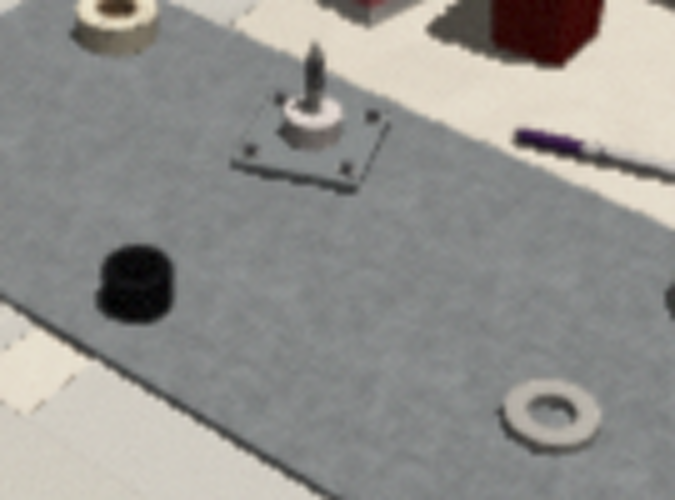

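Scene crop: stud tip at (315,43), spacer top at (313,113), washer at (552,410) and bushing top at (138,265), in crop pixels. I'll descend onto the washer and grip it.

Request:
step_arm:
  commands:
    - [1,0.1,-0.4,-2.5,0,0,0]
    - [1,0.1,-0.4,-4.5,0,0,0]
    - [1,0.1,-0.4,-5.2,0,0,0]
    - [0.5,0.1,-0.4,-5.2,0,0,0]
    - [0,0.1,-0.4,-5.2,0,0,0]
  grip_force: 30

```text
time: 3.03
tool_pos: [0.5143, -0.2275, 0.0156]
tool_rot: [3.142, 0.001, 2.88]
contact_force: [1.2, 0.3, 0.9]
opening: 0.0826
grip_force: 0.0
```

Request:
step_arm:
  commands:
    - [0,0,0,0,0,0,0]
    - [0,0,0,0,0,0,0]
    - [0,0,0,0,0,0,0]

```text
time: 3.28
tool_pos: [0.5145, -0.2281, 0.016]
tool_rot: [-3.141, 0.002, 2.88]
contact_force: [0.8, -0.4, -0.1]
opening: 0.063
grip_force: 0.0
```

Run:
```python
from h import *
t=camera_model('top');sc=camera_model('scene')
for n,u,v,z in(('tip',272.6,168.2,.096),('spacer',272.2,182.2,.04),('wash',320,241.6,.02),('bush',237.2,212.6,.04)):print(n,'scene',on(sc,u,v,z).round(4))
print('top spacer',on(t,254.8,157,.04).round(4),'bush',on(t,261.3,219.1,.04).round(4),'wash',on(t,338.9,197.8,.02).round(4))
m1=np.load('w1.npy',allow_pickle=True).item();print('w1 bush',on(m1,228.5,130.5,.04,True).round(4))
```

```text
tip scene [0.6392 0.0497 0.096 ]
spacer scene [0.639  0.0491 0.04  ]
wash scene [ 0.5129 -0.228   0.02  ]
bush scene [0.4364 0.0246 0.04  ]
top spacer [0.6386 0.0535 0.04  ] bush [0.4333 0.0277 0.04  ] wash [ 0.5118 -0.2257  0.02  ]
w1 bush [0.4346 0.0254 0.04  ]
```

Request:
step_arm:
  commands:
    - [0.65,-0.2,0,-0.3,0,0,0]
    - [0.6,-0.2,0,-0.3,0,0,0]
    - [0,-0.2,0,-0.3,0,0,0]
    - [0,-0.2,0,-0.3,0,0,0]
    - [0,-0.2,0,-0.3,0,0,0]

```text
time: 3.7
tool_pos: [0.5117, -0.2278, 0.0118]
tool_rot: [3.141, -0.0, 2.88]
contact_force: [-0.1, 1.7, 1.3]
opening: 0.0552
grip_force: 30.0
```

Request:
step_arm:
  commands:
    - [0,0,0,0,0,0,0]
    - [0,0,0,0,0,0,0]
    - [0,0,0,0,0,0,0]

```text
time: 3.95
tool_pos: [0.5118, -0.2279, 0.0117]
tool_rot: [3.141, -0.0, 2.88]
contact_force: [-1.4, 0.4, 1.5]
opening: 0.0548
grip_force: 30.0
```

Request:
step_arm:
  commands:
    - [0,0,0,2,0,0,0]
    - [0,0,0,5,0,0,0]
    - [0,0,1.5,8,0,0,0]
    - [0,1,4,10.5,0,0,0]
    - [0,2.5,7,12,0,0,0]

```text
time: 4.37
tool_pos: [0.5374, -0.1588, 0.1347]
tool_rot: [-3.141, 0.004, 2.877]
contact_force: [1.6, -1.1, -0.6]
opening: 0.0552
grip_force: 30.0
```

Request:
step_arm:
  commands:
    - [0,1.4,3.3,0.5,0,0,0]
    - [0,2.8,6.6,0.5,0,0,0]
    - [0,4.2,9.9,0.5,0,0,0]
    - [0,5.6,13.2,0.5,0,0,0]
    - [0,7,16.5,0.5,0,0,0]

```text
time: 4.78
tool_pos: [0.6074, 0.0089, 0.1367]
tool_rot: [3.141, 0.0, 2.88]
contact_force: [0.9, -0.7, -0.5]
opening: 0.0552
grip_force: 30.0
```

Request:
step_arm:
  commands:
    - [0,1.5,2.2,0,0,0,0]
    - [0,3.1,4.4,0,0,0,0]
    - [0,3.1,4.4,0,0,0,0]
    - [0,3.1,4.4,0,0,0,0]

```text
time: 5.12
tool_pos: [0.638, 0.0524, 0.136]
tool_rot: [-3.141, -0.001, 2.882]
contact_force: [-0.0, -0.2, -0.5]
opening: 0.0551
grip_force: 30.0
```

Run:
```python
from h import *
print(observe()['tool_pos'])
a=read_camera('scene')[120:220,200:330];m=camera_model('wrist')
b=read_camera('wrist')[180:384,100:430]
a=cv2.resize(a,(520,400),interpolation=cv2.INTER_CUBIC)
t=cv2.resize(read_camera('top')[120:195,215:295],(280,262),interpolation=cv2.INTER_CUBIC)
c=np.zeros((600,800,3),np.uint8);c[:400,:520]=a;c[:262,520:]=t;c[400:,:324]=cv2.resize(b,(324,200))
cv2.imwrite('pics/p1.png',c[:,:,::-1])
```

```text
[0.63803845 0.05238174 0.13596968]
```

View pics/p1.png

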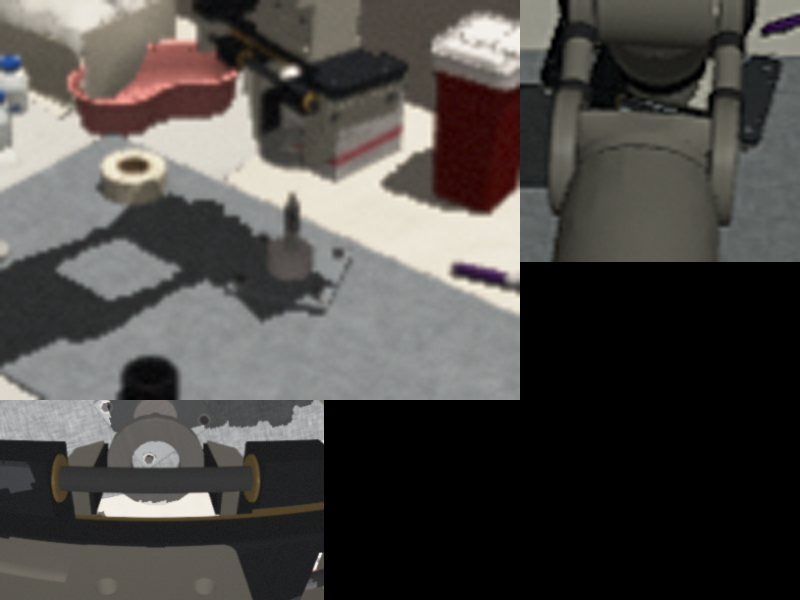

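Composite: in the wrist view the washer is held between the fingers, with the stud tip visible through its hole, about (251,240) in full-image pixels. I'll work out the stud axis from that.

Run:
```python
from h import *
m=camera_model('wrist');W=m['world_to_cam'];f=192/np.tan(np.radians(m['vfov'])/2)
def proj(p):
    q=W[:3,:3]@np.array(p)+W[:3,3];t=np.arctan2(np.hypot(q[0],q[1]),-q[2]);a=np.arctan2(-q[1],q[0]);return np.round((m['cx']+f*t*np.cos(a),m['cy']+f*t*np.sin(a)),1)
p=observe()['tool_pos'];print(p)
print('washer top c',proj(p+[0,0,.008]),'hole rim -x',proj(p+[-.014,0,.008]),proj(p+[0,.014,.008]),proj(p-[.028,0,-.008]))
print('tip from px',on(m,250.7,240,.096,True).round(4),'tip at .638,.0515 ->',proj([.638,.0515,.096]))
sc=camera_model('scene');q=sc['world_to_cam']@np.r_[p,1];F=192/np.tan(np.radians(sc['vfov'])/2)
print('TCP scene px',sc['cx']-F*q[0]/q[2],sc['cy']+F*q[1]/q[2])
im=read_camera('wrist');c=cv2.resize(im[180:270,200:310],(770,590)[0:2],interpolation=cv2.INTER_CUBIC)
cv2.imwrite('pics/w3.png',c[:,:,::-1])
```

```text
[0.63734818 0.05020044 0.1364896 ]
washer top c [259.7 244.8] hole rim -x [252.9 221.9] [284.3 238.7] [245.9 197.6]
tip from px [0.6533 0.0394 0.096 ] tip at .638,.0515 -> [261.3 216.7]
TCP scene px 272.507949663966 157.878107043923
```

View pics/w3.png

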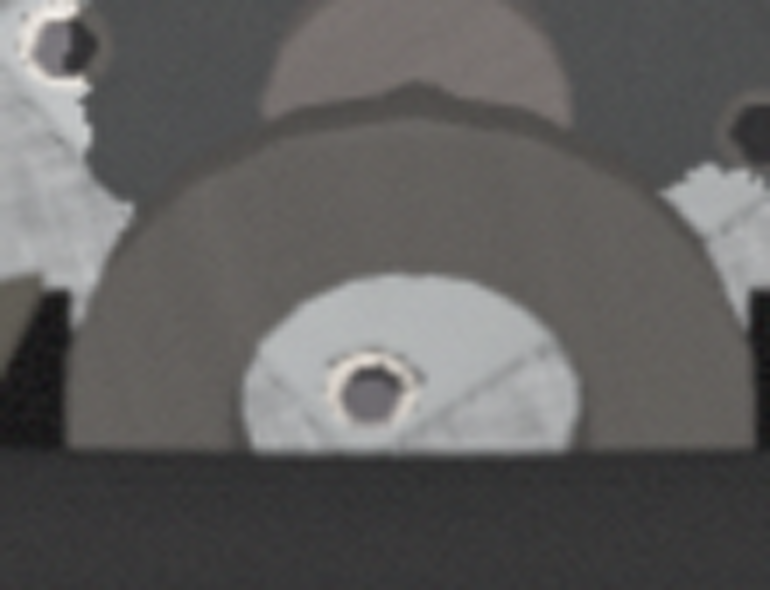

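In this crop the circle in the hole is a corner screw, not the stud, which is still hidden behind the ring. Three screws are visible, at (209,187), (253,239.5) and (309,200), so the midpoint of the two opposite ones gives the plate centre.

Run:
```python
from h import *
m=camera_model('wrist');W=m['world_to_cam'];f=192/np.tan(np.radians(m['vfov'])/2)
P=[on(m,*p,.025,True) for p in((208.9,186.9),(252.9,239.5),(309.3,199.9))]
for p in P:print(p.round(4))
print('d',[np.linalg.norm(P[i]-P[j]).round(4) for i,j in((0,1),(1,2),(0,2))],'mid02',((P[0]+P[2])/2).round(4))
def proj(p):
    q=W[:3,:3]@np.array(p)+W[:3,3];t=np.arctan2(np.hypot(q[0],q[1]),-q[2]);a=np.arctan2(-q[1],q[0]);return np.array((m['cx']+f*t*np.cos(a),m['cy']+f*t*np.sin(a)))
for c in((.638,.0515),(.638,.05)):
    e=np.array([proj([c[0]+.02*np.cos(a),c[1]+.02*np.sin(a),.04]) for a in np.linspace(0,6.28,200)]);s=e[abs(e[:,1]-195.3)<1.2];print(c,s[:,0].min(),s[:,0].max(),e[:,1].min())
p=observe()['tool_pos'];print(p,observe()['tool_rot'])
h=np.array([proj(p+[.014*np.cos(a),.014*np.sin(a),.0083]) for a in np.linspace(0,6.28,200)]);print('hole rim pred',h.min(0),h.max(0),'obs xmin,xmax,ymin',234.7,282.7,221.5)
```

```text
[0.6207 0.0057 0.025 ]
[0.6829 0.0316 0.025 ]
[0.6578 0.0942 0.025 ]
d [np.float64(0.0673), np.float64(0.0675), np.float64(0.0959)] mid02 [0.6392 0.05   0.025 ]
(0.638, 0.0515) 238.31466917611422 283.2900816955453 173.77709147306362
(0.638, 0.05) 236.69814969095412 281.6602055678792 174.2162904037185
[0.63740196 0.05000668 0.13666599] [-3.14136198e+00 -4.67929300e-04  2.87847123e+00]
hole rim pred [234.30486816 221.22470232] [284.9731312  267.16381519] obs xmin,xmax,ymin 234.7 282.7 221.5
```

Request:
step_arm:
  commands:
    - [0,0.1,-0.1,-1.5,0,0,0]
    - [0,0.1,-0.1,-3.5,0,0,0]
    - [0,0.1,-0.1,-5.5,0,0,0]
    - [0,0.1,-0.1,-7.5,0,0,0]
    - [0,0.1,-0.1,-8.5,0,0,0]

```text
time: 5.73
tool_pos: [0.6373, 0.049, 0.0495]
tool_rot: [-3.141, -0.003, 2.878]
contact_force: [-0.7, 0.2, -1.5]
opening: 0.0548
grip_force: 30.0
```

Request:
step_arm:
  commands:
    - [0,0,0,-0.5,0,0,0]
    - [0,0,0,-0.8,0,0,0]
    - [0,0,0,-0.8,0,0,0]

```text
time: 5.98
tool_pos: [0.6391, 0.0497, 0.044]
tool_rot: [3.141, 0.0, 2.879]
contact_force: [0.4, -0.0, -0.8]
opening: 0.0548
grip_force: 30.0
```

Request:
step_arm:
  commands:
    - [0,0,0,-0.2,0,0,0]
    - [0,0,0,-0.2,0,0,0]
    - [0.7,0,0,-0.2,0,0,0]
    - [0.8,0,0,-0.2,0,0,0]
    - [0.8,0,0,-0.2,0,0,0]

```text
time: 6.4
tool_pos: [0.6392, 0.0502, 0.0423]
tool_rot: [3.141, 0.001, 2.88]
contact_force: [-0.8, -0.1, 0.2]
opening: 0.0704
grip_force: 0.0
```

Request:
step_arm:
  commands:
    - [1,0,0,0,0,0,0]
    - [1,0,0,0,0,0,0]
    - [1,0,0,2,0,0,0]
    - [1,0,0,5,0,0,0]
    - [1,0,0,9,0,0,0]

```text
time: 6.82
tool_pos: [0.637, 0.0502, 0.1299]
tool_rot: [-3.14, -0.006, 2.88]
contact_force: [0.1, 0.3, -0.5]
opening: 0.0917
grip_force: 0.0
```

Request:
step_arm:
  commands:
    - [1,-3,-0.4,2,0,0,0]
    - [1,-6,-0.7,3,0,0,0]
    - [1,-9.5,-1,3,0,0,0]
    - [1,-13,-1.3,3,0,0,0]
    - [1,-13.5,-1.5,3,0,0,0]

```text
time: 7.23
tool_pos: [0.4978, 0.0355, 0.1614]
tool_rot: [-3.141, -0.005, 2.88]
contact_force: [0.1, 0.3, -0.4]
opening: 0.0918
grip_force: 0.0
```

Run:
```python
from h import *
print(observe()['tool_pos'])
m=camera_model('wrist');W=m['world_to_cam'];im=read_camera('wrist')
f=192/np.tan(np.radians(m['vfov'])/2)
q=W[:3,:3]@np.array([.435,.026,.04])+W[:3,3];t=np.arctan2(np.hypot(q[0],q[1]),-q[2]);a=np.arctan2(-q[1],q[0]);print('bush expect',m['cx']+f*t*np.cos(a),m['cy']+f*t*np.sin(a))
s=read_camera('scene')[140:215,230:315]
c=np.zeros((600,800,3),np.uint8);c[:,:]=0
c[:300,:400]=cv2.resize(im,(400,300));c[:375,400:]=cv2.resize(s,(400,375),interpolation=cv2.INTER_CUBIC)
c[300:,:400]=cv2.resize(im[50:230,130:370],(400,300),interpolation=cv2.INTER_CUBIC)
cv2.imwrite('pics/p2.png',c[:,:,::-1])
np.save('w4.npy',m);cv2.imwrite('pics/w4.png',im[:,:,::-1])
```

```text
[0.49779836 0.03550435 0.16144797]
bush expect 231.93248712011015 129.39581339090543
```

View pics/p2.png

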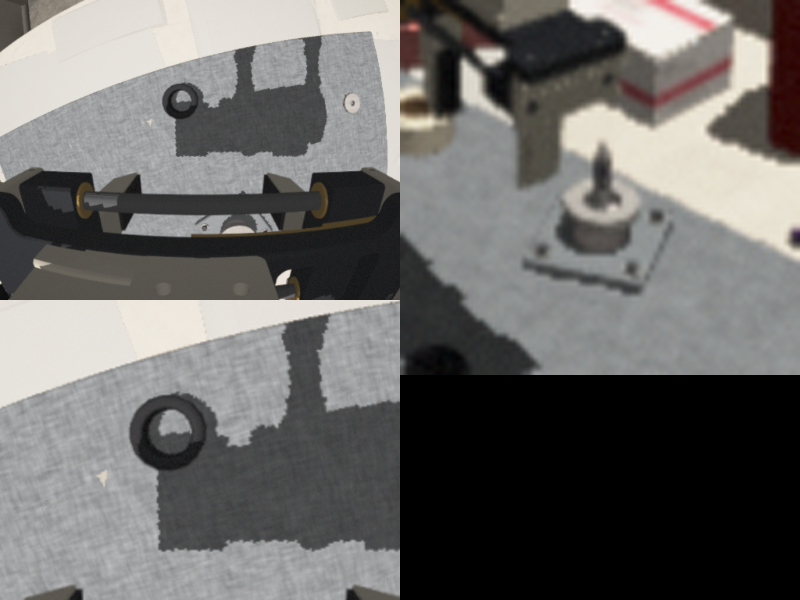

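The washer lies flat on the spacer with the stud through it. The bushing rim is centred at about (231,129), as predicted, which puts it near (0.435, 0.0255).

Request:
step_arm:
  commands:
    - [1,-3.4,-0.5,-1.5,0,0,0]
    - [1,-6.8,-0.95,-3,0,0,0]
    - [1,-6.8,-0.95,-6,0,0,0]
    - [1,-6.8,-0.95,-9,0,0,0]
    - [1,-6.8,-0.95,-9.5,0,0,0]

```text
time: 7.75
tool_pos: [0.435, 0.0257, 0.0637]
tool_rot: [-3.141, -0.005, 2.879]
contact_force: [-0.9, 0.2, 0.2]
opening: 0.0916
grip_force: 0.0
```

Request:
step_arm:
  commands:
    - [1,0,0,0,0,0,0]
    - [1,0,0,0,0,0,0]

```text
time: 7.92
tool_pos: [0.4375, 0.0256, 0.0673]
tool_rot: [3.141, 0.001, 2.88]
contact_force: [0.3, -0.1, 0.5]
opening: 0.0919
grip_force: 0.0
```

Request:
step_arm:
  commands:
    - [1,-0.1,0,-2,0,0,0]
    - [1,-0.1,0,-4,0,0,0]
    - [0.7,-0.1,0,-5.2,0,0,0]
    - [0.6,-0.1,0,-5.2,0,0,0]
    - [0.55,-0.1,0,-5.2,0,0,0]
  grip_force: 20

```text
time: 8.33
tool_pos: [0.4361, 0.0256, 0.0156]
tool_rot: [3.141, 0.001, 2.88]
contact_force: [0.5, 0.3, 0.9]
opening: 0.0765
grip_force: 0.0
```

Request:
step_arm:
  commands:
    - [0,0,0,0,0,0,0]
    - [0,0,0,0,0,0,0]
    - [0,0,0,0,0,0,0]
    - [0,0,0,0,0,0,0]
    - [0,0,0,0,0,0,0]

```text
time: 8.75
tool_pos: [0.4352, 0.0256, 0.0152]
tool_rot: [3.141, 0.001, 2.88]
contact_force: [0.1, 0.3, 4.7]
opening: 0.0442
grip_force: 20.0
```

Request:
step_arm:
  commands:
    - [0,0,0,2,0,0,0]
    - [0,0,0,5,0,0,0]
    - [0,0,0,9,0,0,0]
    - [0,1,0.1,12.5,0,0,0]
    - [0,4,0.5,13,0,0,0]

```text
time: 9.17
tool_pos: [0.4751, 0.0305, 0.1507]
tool_rot: [3.141, 0.006, 2.88]
contact_force: [2.0, -0.0, -0.6]
opening: 0.0438
grip_force: 20.0
```

Request:
step_arm:
  commands:
    - [0,3.5,0.4,0,0,0,0]
    - [0,7,0.8,0,0,0,0]
    - [0,10.5,1.2,0,0,0,0]
    - [0,14,1.6,0,0,0,0]
    - [0,16.3,1.95,0,0,0,0]

```text
time: 9.58
tool_pos: [0.6403, 0.0503, 0.1445]
tool_rot: [3.141, 0.001, 2.88]
contact_force: [-0.6, -0.1, -0.5]
opening: 0.0441
grip_force: 20.0
```

Request:
step_arm:
  commands:
    - [0,0,0,-0.5,0,0,0]
    - [0,0,0,-0.5,0,0,0]
    - [0,0,0,-0.5,0,0,0]

```text
time: 9.83
tool_pos: [0.6364, 0.0502, 0.1388]
tool_rot: [-3.141, -0.003, 2.88]
contact_force: [-1.0, -0.1, -0.9]
opening: 0.0442
grip_force: 20.0
```

Run:
```python
from h import *
m=camera_model('wrist');im=read_camera('wrist');s=observe();print(s['tool_pos'],s['tool_rot'],s['contact_force'])
W=m['world_to_cam'];f=192/np.tan(np.radians(m['vfov'])/2)
def proj(p):
    q=W[:3,:3]@np.array(p)+W[:3,3];t=np.arctan2(np.hypot(q[0],q[1]),-q[2]);a=np.arctan2(-q[1],q[0]);return np.array((m['cx']+f*t*np.cos(a),m['cy']+f*t*np.sin(a)))
p=s['tool_pos']
for n,r in(('out',.022),('hole',.014)):
    h=np.array([proj(p+[r*np.cos(a),r*np.sin(a),.0252]) for a in np.linspace(0,6.28,200)]);print(n,h.min(0).round(1),h.max(0).round(1))
c=np.zeros((600,800,3),np.uint8)
c[:,:500]=cv2.resize(im[150:270,205:305],(500,600),interpolation=cv2.INTER_CUBIC)
c[:300,500:]=cv2.resize(read_camera('scene')[130:200,235:305],(300,300),interpolation=cv2.INTER_CUBIC)
cv2.imwrite('pics/p3.png',c[:,:,::-1])
```

```text
[0.63655027 0.05006595 0.13936909] [-3.14117536e+00 -1.92149356e-03  2.87972599e+00] [ 0.39205769 -0.1259992  -0.87160053]
out [215.7 218. ] [303.7 296. ]
hole [231.7 233.7] [287.8 283.4]
```

View pics/p3.png

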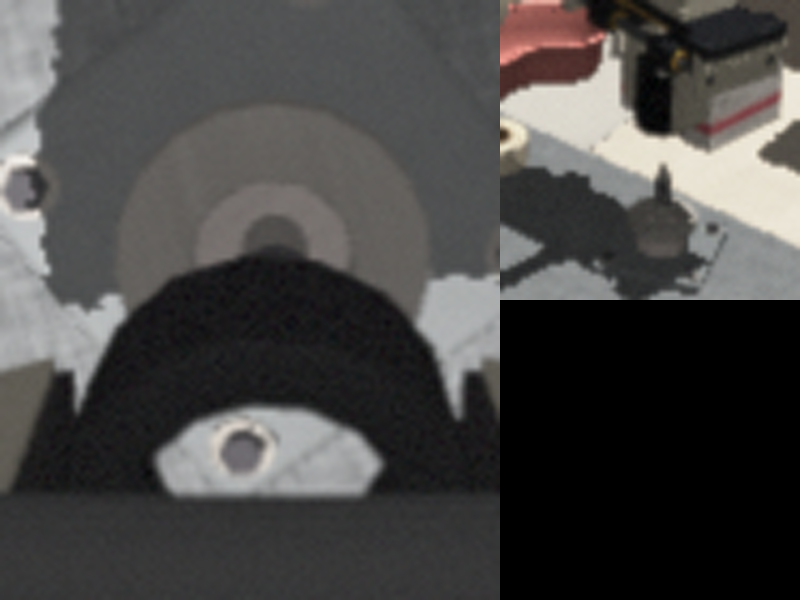

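The bushing is held upright: its top rim is at row ~218, as predicted, and the washer sits centred on the spacer below it. Descending.

Request:
step_arm:
  commands:
    - [0,0.1,0,-1.5,0,0,0]
    - [0,0.1,0,-3.5,0,0,0]
    - [0,0.1,0,-5.5,0,0,0]
    - [0,0.1,0,-7.5,0,0,0]
    - [0,0.1,0,-8,0,0,0]

```text
time: 10.35
tool_pos: [0.6363, 0.05, 0.0572]
tool_rot: [-3.141, -0.005, 2.88]
contact_force: [-0.2, 0.2, -0.6]
opening: 0.0439
grip_force: 20.0
```

Request:
step_arm:
  commands:
    - [0,0,0,-0.2,0,0,0]
    - [0,0,0,-0.3,0,0,0]
    - [0,0,0,-0.3,0,0,0]

```text
time: 10.6
tool_pos: [0.6395, 0.0501, 0.0581]
tool_rot: [3.141, 0.002, 2.88]
contact_force: [-0.4, -0.2, -0.9]
opening: 0.0438
grip_force: 20.0
```

Request:
step_arm:
  commands:
    - [0,0,0,-0.2,0,0,0]
    - [0,0,0,-0.2,0,0,0]
    - [0,0,0,-0.2,0,0,0]

```text
time: 10.85
tool_pos: [0.6391, 0.0501, 0.0554]
tool_rot: [3.141, 0.001, 2.88]
contact_force: [1.0, -0.4, -1.0]
opening: 0.0442
grip_force: 20.0
```

Request:
step_arm:
  commands:
    - [0.55,0,0,0,0,0,0]
    - [0.6,0,0,0,0,0,0]
    - [0.8,0,0,0,0,0,0]
    - [0.9,0,0,0,0,0,0]
    - [1,0,0,0,0,0,0]

```text
time: 11.27
tool_pos: [0.6389, 0.0502, 0.0548]
tool_rot: [3.141, 0.0, 2.88]
contact_force: [0.2, 0.6, -0.3]
opening: 0.0705
grip_force: 0.0
```

Request:
step_arm:
  commands:
    - [1,0,0,0,0,0,0]
    - [1,0,0,0,0,0,0]
    - [1,0,0,2,0,0,0]
    - [1,0,0,5,0,0,0]
    - [1,0,0,9,0,0,0]

```text
time: 11.68
tool_pos: [0.6371, 0.0501, 0.1428]
tool_rot: [-3.14, -0.006, 2.88]
contact_force: [0.0, -0.1, -0.7]
opening: 0.0913
grip_force: 0.0
```

Request:
step_arm:
  commands:
    - [1,0,3,2.5,0,0,0]
    - [1,0,6,4,0,0,0]
    - [1,-3,9,4,0,0,0]
    - [1,-5,12,4,0,0,0]
    - [1,-5,12,4,0,0,0]

```text
time: 12.1
tool_pos: [0.5852, 0.1754, 0.1854]
tool_rot: [3.14, -0.002, 2.885]
contact_force: [0.2, 0.1, -0.2]
opening: 0.0918
grip_force: 0.0
```

Run:
```python
from h import *
a=read_camera('scene')[140:215,230:315];b=read_camera('top')[120:195,215:300]
cv2.imwrite('pics/end.png',np.hstack([cv2.resize(i,(400,353),interpolation=cv2.INTER_CUBIC) for i in(a,b)])[:,:,::-1])
```

```text
(no output)
```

View pics/end.png

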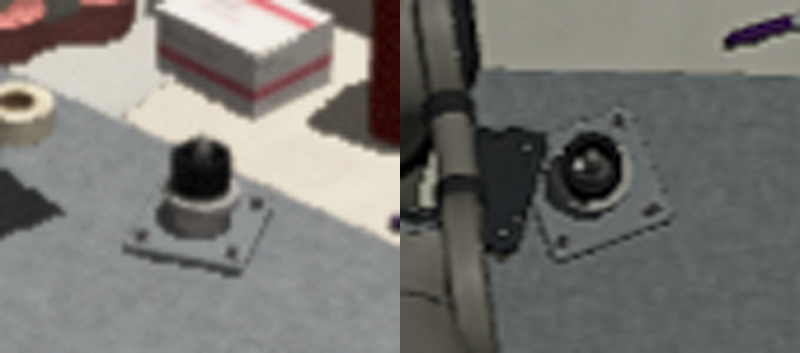

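The bushing stands upright on the flat washer at about (200,170), with the stud inside it and the gripper clear.

```bash
python3 -c "
from cell import *
print(hand_in())"
```

```text
the job is handed in; nothing more can be done
None
```

The job is handed in at about 12 s on the robot's clock: the large washer lies flat on the spacer, the black bushing stands upright on it, the gripper is clear, and I left the small washer and the look-alikes alone.

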